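# Last caster cup under a lamp base

### The arm

A 6-joint arm with a two-finger parallel gripper is mounted at the origin on the work surface. World frame = base frame: x ahead of the robot, y to its left, z up, the work surface at z = 0. Lengths are in m, angles in rad, forces in N, time in s.
With the tool pointing down it reaches from about 0.3 to 0.875 m from the base axis. Payload 6.4 kg.
Tool frame: the origin (TCP) lies midway between the tips of the shut fingers; the grasp point (between the pads) lies 19 mm behind it; x points along the fingers, y is the direction in which the jaws open and shut, and the axes are right-handed (so a half turn about x gives the same grasp; the last joint's range is limited). The gripper opens to 85 mm and grips with 20 to 120 N. Pads are 22 mm wide; open, the fingers measure 114 mm over their backs; the gripper's body (76 mm by 85 mm) begins 54 mm behind the grasp point. The pads swing forward as they close: fully open they stand 13 mm farther back than shut.
Start: joints at [-1.32, 0.181, 1.607, -0, 1.354, -0.206], TCP at [0.254, -0.516, 0.231] pointing down, gripper open.
Joint ranges: [-2.99, 2.99], [-0.89, 2.07], [0.3, 2.58], [-1.14, 4.28], [0, 2.63], [-3.12, 3.12]. Speed limits (rad/s): [2.57, 2.57, 3.01, 3.14, 3.14, 3.14].

### API

Orientations are given as a unit quaternion [w, x, y, z].
In Python, from bench import ctrl gives the robot as it stands.
- The arm moves only by the tool step_arm, never from a script. Its argument "motion" is a list of rows, each a list of 7 numbers: the shift along the tool's x, y, z in mm, then the turn, a rotation vector about the tool's x, y, z in degrees, then the closure in counts, from 0 (fully open) to 255 (shut). In form: [[tx, ty, tz, rx, ry, rz, hand], ...]. A call has 1 to 10 rows; each row is the pose to reach, as a shift and turn from the pose commanded when the call began, along the tool's axes at that moment; what a row does not reach only later rows make up. A row lasts 1/8 s, in which the tool goes at most 62.5 mm and 10.7 degrees, less where a joint would pass 70% of its speed; a pose out of reach is approached as far as the arm can. A call with a gripper value outside its range is refused whole. The fingers move at their own pace and stop on an object; the grip force is fixed at half the most. Time passes only in rows, so rows that repeat a pose let the fingers close. It gives the time, the measured TCP pose, the force and the opening at its end, in the units of the state.
- ctrl.get_obs(): the state, without advancing time (a new reading comes with each control period).
- ctrl.camera(name): name is "side" or "top" or "wrist"; returns (picture, depth): 480x640x3 uint8, red, green, blue; 480x640 float32, m along the optical axis (not along the pixel's ray), 0 where there is no reading.
- ctrl.camera_info(name): a dict with "fx", "fy", "cx", "cy" (pixels), "T" (4x4, takes a point from camera to world coordinates); the wrist camera has in their place "hand_eye" (4x4, takes a point from camera to tool coordinates, whose origin is the TCP and whose axes are the tool frame's). Camera axes: x right, y down, z forward; pixel columns grow to the right and rows downward; lengths in m; the calibration is good to about 2 mm. A picture is of the moment at which its call begins: read the wrist's pose just before it. camera_info takes no time and is no camera call.
- ctrl.hand_in(): hands the job in, once; it reports no verdict.
The state is a dict: "time_s": time; "q": joint angles; "dq": joint speeds; "joint_efforts": joint torques, N m; "eef_pos": TCP position; "eef_rot": TCP orientation; "wrist_force": force on the tool from outside, world axes, zero at the start; "torque": the same for the moment, N m; "opening": opening from 0.0 (shut) to 1.0 (fully open).
Only numpy, scipy, OpenCV 4.12 (cv2) and the standard library are available. Lean on these libraries where they do the work, as an engineer would, in place of code of your own. Each camera call takes 0.05 s, during which the arm holds its last target. There are 200 camera calls.

### The job

The heavy three-footed lamp base is chocked up on a wedge so that its front ball foot hangs clear of the bench; its two back feet already stand in their caster cups. Slide the loose caster cup across the bench until it lies centred under the hanging foot, then ease the wedge slowly out from under the base by its thick end and leave it lying flat on the bench clear of the base, so that the foot comes down gently and seats itself in the dish of the cup. Leave the base standing where it is, level, with all three feet home in their cups, and do not disturb the tape roll, jar, hammer, screwdriver or felt pad.

Things in the scene. Friction and masses are not known exactly. Their poses are not given: they have to be found in the camera images.
- lampbase: Iron lamp base, 1.4 kg: hub 68 mm across with an upright 28 mm column stub (top 157 mm above the origin), three round arms of 22 mm diameter at 120 degrees, each ending over a ball foot. Origin: on the hub's axis, level with the balls' undersides; arm tops are 54 mm above it. z up the column, x along the front arm. It starts tilted by 0.10 rad, front foot up, on its back feet and the wedge.
- front_foot (a point): Centre of the front ball foot: radius 20 mm, 120 mm from the hub's axis, under the end of the front arm, which reaches 11 mm further out and 34 mm higher. At the start it hangs 46 mm above the bench, its underside 6 mm above the height of a cup's top. Seated in a cup it stands 28 mm above the bench.
- back_foot_a (a point): Centre of the ball foot at the end of the arm 120 degrees anticlockwise (seen from above) of the front arm. Stands in cup_a from the start.
- back_foot_b (a point): Centre of the ball foot at the end of the arm 120 degrees clockwise of the front arm. Stands in cup_b from the start.
- cup: The loose caster cup: round wooden disc, 84 mm across, 20 mm high, upright sides, 0.11 kg, felt-soled; in its top a polished conical dish 43 mm across at the mouth and 14 mm deep. A ball foot lowered less than about 10 mm off its centre slides in and centres itself. Origin: centre of the underside, z up. A push of under 1 N slides it on the bench.
- cup_a: Caster cup like the loose one, under back_foot_a. Origin: centre of the underside.
- cup_b: Caster cup like the loose one, under back_foot_b. Origin: centre of the underside.
- wedge_grip (a point): Point in the thick end of the wooden wedge: 25 mm in from the end face, midway across, 30 mm above its underside. Wedge: 190 mm long, 30 mm wide, upright sides, flat underneath, top sloping from 37 mm (thin end) to 64 mm (thick end), 0.19 kg, held by friction; a few newtons draw it out. x runs level along it towards the thick end, y across, z up.
- wedge_mid (a point): Middle of the wedge's length and width, 25 mm above its underside (70 mm from wedge_grip, same axes). The wedge lies square across under the front arm, 48 mm from the hub's axis. Drawn along its +x, it lowers the foot 1 mm for every 4 mm or so; the foot is down in the cup after about 70 mm, the wedge out from under the arm after about 105 mm.
- tape: Bystander: roll of clear packing tape lying flat, 96 mm across, 48 mm high. Origin: centre of its underside.
- jar: Bystander: glass jar with a steel lid, 68 mm across, 95 mm high. Origin: centre of its underside.
- mallet: Bystander: hammer, 250 mm long, lying on the bench.
- driver: Bystander: screwdriver, 200 mm long, lying on the bench.
- felt: Bystander: flat grey felt pad without a dish, 80 mm across, 12 mm thick. Origin: centre of its underside.
Things that resemble listed ones, but are neither listed nor needed, are in the scene too. Leave any green or red look-alike of the cup_b alone. Leave any turquoise look-alike of the cup alone.

How it is judged:
On the way, in this order (a step that is already met when the one before it is completed fails the run):
1. the loose cup lies under the hanging front foot (centres within 15 mm seen from above) while the wedge still holds the foot up, clear of it (horizontal distance between cup and front_foot below 0.015 m and height (world z) of front_foot above 0.042 m and height (world z) of cup below 0.004 m), for 0.2 s.
2. the front foot has come down into the dish of the loose cup (horizontal distance between cup and front_foot below 0.005 m and height (world z) of front_foot below 0.031 m), for 0.2 s.
At the end, for the whole second after the job is handed in: all three ball feet sit in their cups (each foot within 5 mm of its cup's centre, cups flat), the base level within 0.03 rad, within 30 mm of its starting place and at rest; the wedge lies flat on the bench, its middle over 110 mm from the hub's axis (all of step 2 and height (world z) of each of front_foot, back_foot_a, back_foot_b above 0.024 m and angle between each of cup, cup_a, cup_b's own z axis and vertical below 0.05 rad and horizontal distance between cup_a and back_foot_a below 0.005 m and height (world z) of each of back_foot_a, back_foot_b below 0.031 m and horizontal distance between cup_b and back_foot_b below 0.005 m and angle between lampbase's own z axis and vertical below 0.03 rad and distance of lampbase from where it was at the start of the episode below 0.03 m and horizontal distance between wedge_mid and lampbase above 0.11 m and angle between wedge_mid's own z axis and vertical below 0.06 rad and height (world z) of wedge_mid below 0.032 m and linear speed of lampbase below 0.01 m/s); the robot touches nothing.
It fails at once if a bystander is moved by more than 30 mm (distance of any of tape, jar, mallet, driver, felt from where it was at the start of the episode above 0.03 m).
It fails at once if the base is dropped or jolted (it moves faster than 0.07 m/s) (linear speed of lampbase above 0.07 m/s).
It also fails if it takes over 70 s, if anything falls off the work surface, if the arm or the gripper's body presses on something with over 40 N, if the wrist force passes 120 N, or if a joint passes its speed limit or range.

## Working session

There is one attempt and no reset: what is moved stays moved. The work goes in short steps, Python scripts to look and compute and a tool call to move; the robot and the scene stay as the last step left them, time stands still between calls to the robot, and variables do not carry over. Pictures are saved under pics/ and viewed, about 8 in all and at most 12, crops included, and the job is handed in when it is done.

Besides the shell and the picture viewer there is one more tool, called after "Emit:" as name(argument=value, ...) on one line, values as JSON. step_arm: Moves the arm, as the interface text tells. Its arguments: {"type":"object","properties":{"motion":{"type":"array","items":{"type":"array","items":{"type":"number"}}}},"required":["motion"]}

```bash
mkdir -p pics; cat > h.py <<'E'
import numpy as np, cv2
from bench import ctrl
from scipy.spatial.transform import Rotation as R
def T_of(name,obs=None):
    i=ctrl.camera_info(name)
    if 'T' in i: return i,np.array(i['T'])
    o=obs; M=np.eye(4); q=o['eef_rot']; M[:3,:3]=R.from_quat([q[1],q[2],q[3],q[0]]).as_matrix(); M[:3,3]=o['eef_pos']
    return i,M@np.array(i['hand_eye'])
def ray(i,T,u,v,z):
    d=T[:3,:3]@np.array([(u-i['cx'])/i['fx'],(v-i['cy'])/i['fy'],1]); p=T[:3,3]
    return p+d*(z-p[2])/d[2]
def cloud(i,T,dep):
    v,u=np.mgrid[:dep.shape[0],:dep.shape[1]]
    P=np.stack([(u-i['cx'])/i['fx']*dep,(v-i['cy'])/i['fy']*dep,dep],-1)
    return P@T[:3,:3].T+T[:3,3]
E
python3 - <<'E'
from h import *
for n in ['top','side']:
    p,d=ctrl.camera(n); cv2.imwrite(f'pics/{n}0.png',p[...,::-1]); np.save(f'{n}0.npy',d)
    i,T=T_of(n); print(n,i['fx'],i['cx'],i['cy'],T.round(3).tolist())
o=ctrl.get_obs();print(o['eef_pos'],o['eef_rot'],o['wrist_force'],o['opening'],o['time_s'])
E
```

```text
top 480.74676357396055 312.8639699596128 239.86426228952158 [[-0.006, -0.994, 0.108, 0.454], [-1.0, 0.005, -0.008, 0.026], [0.008, -0.108, -0.994, 1.323], [0.0, 0.0, 0.0, 1.0]]
side 494.18374590224175 320.9257434411784 243.0371170866687 [[-0.775, -0.402, 0.487, -0.099], [-0.632, 0.492, -0.599, 0.842], [0.0, -0.772, -0.635, 0.934], [0.0, 0.0, 0.0, 1.0]]
[ 0.25352169 -0.51556181  0.23050874] [-0.15955235 -0.68874343 -0.16063838  0.68874585] [0.38218129 0.17191299 0.43814399] 1.0003782460814985 0.1
```

View pics/top0.png

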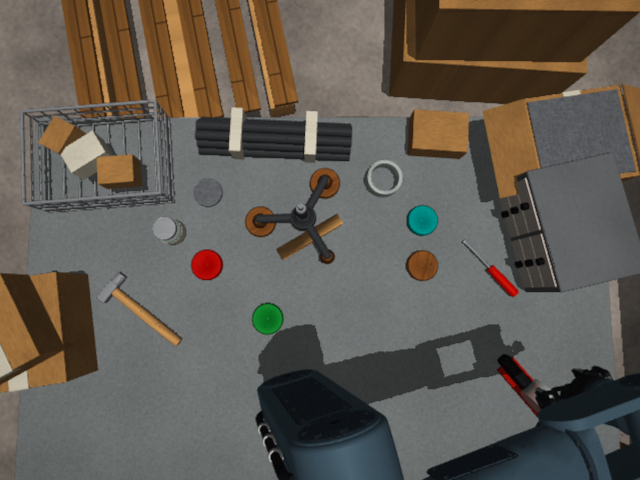

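View pics/side0.png

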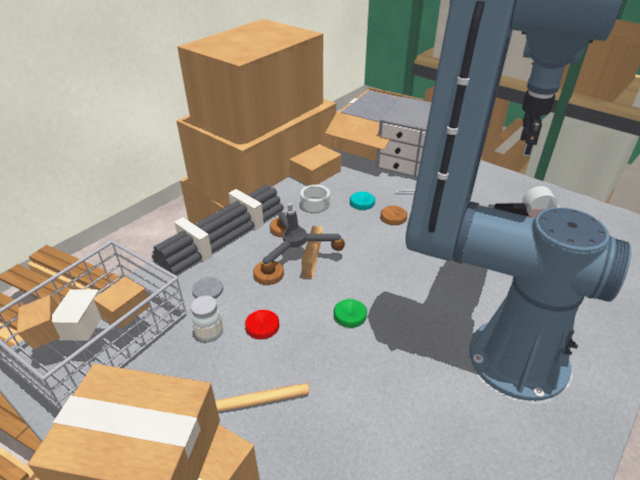

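Top picture: candidates for the loose cup are the brown wooden disc (422,265), turquoise (422,220), red (207,264), green (267,318), the grey felt (208,192), and the cups under back feet (325,182) and (260,221). By description it is the brown one at (422,265). The front foot is at (326,256), the hub at (303,216), and the wedge runs from (280,254) to (340,220). The side picture agrees.

```bash
python3 - <<'E'
from h import *
p=cv2.imread('pics/top0.png'); d=np.load('top0.npy'); i,T=T_of('top'); P=cloud(i,T,d)
hsv=cv2.cvtColor(p,cv2.COLOR_BGR2HSV)
m=cv2.inRange(hsv,(5,80,40),(22,255,255)); m[:160]=0;m[:,:240]=0;m[300:]=0;m[:,460:]=0
n,l,s,c=cv2.connectedComponentsWithStats(m)
for k in range(1,n):
    if s[k,4]>60:
        q=P[l==k]; print(k,s[k],c[k].round(1),'ray z.02',ray(i,T,*c[k],.02).round(4),'zrange',np.percentile(q[:,2],[2,50,98]).round(3))
# column top
for name,(u0,u1,v0,v1),zl in [('column',(285,320,190,235),.13),('arm/foot',(310,340,240,270),.06)]:
    s_=P[v0:v1,u0:u1]; q=s_[s_[...,2]>zl]; print(name,len(q),q.mean(0).round(4),q.max(0).round(4),q.min(0).round(4))
# wedge height profile
w=m.copy(); w[:,:275]=0; w[:,345:]=0; w[:210]=0; w[262:]=0
for u,v in [(283,252),(290,249),(297,245),(304,241),(325,230),(332,226),(338,222)]: print(u,v,P[v,u].round(4), p[v,u])
big=cv2.resize(p[160:290,230:450],None,fx=3.6,fy=3.6,interpolation=cv2.INTER_CUBIC); cv2.imwrite('pics/crop0.png',big)
E
```

```text
1 [310 168  30  31 540] [325.6 182.1] ray z.02 [ 0.7552 -0.0211  0.02  ] zrange [0.006 0.02  0.059]
2 [245 207  31  30 570] [258.9 222.2] ray z.02 [0.6443 0.1622 0.02  ] zrange [0.008 0.02  0.056]
3 [315 215  28  22 310] [328.4 225.3] ray z.02 [ 0.6349 -0.0279  0.02  ] zrange [0.004 0.042 0.05 ]
4 [277 231  37  29 452] [294.9 245.2] ray z.02 [0.5806 0.0639 0.02  ] zrange [0.003 0.057 0.067]
5 [320 250  14  14  88] [327.6 257.9] ray z.02 [ 0.5455 -0.0249  0.02  ] zrange [0.049 0.059 0.073]
6 [407 250  31  31 751] [421.9 265.3] ray z.02 [ 0.5241 -0.2808  0.02  ] zrange [0.006 0.019 0.026]
column 128 [0.6388 0.044  0.2614] [0.6745 0.0599 1.3227] [0.4538 0.026  0.1305]
arm/foot 210 [ 0.5623 -0.0111  0.0788] [0.5895 0.026  1.3227] [ 0.4538 -0.0349  0.0601]
283 252 [0.5588 0.094  0.0608] [30 51 73]
290 249 [0.5666 0.0756 0.0604] [30 51 72]
297 245 [0.5772 0.0571 0.0596] [29 49 69]
304 241 [0.5882 0.0387 0.0552] [34 58 84]
325 230 [ 0.6185 -0.0176  0.0463] [ 54  99 139]
332 226 [ 0.6296 -0.0366  0.0432] [ 63 112 155]
338 222 [ 0.6411 -0.0531  0.0385] [ 67 116 161]
```

View pics/crop0.png

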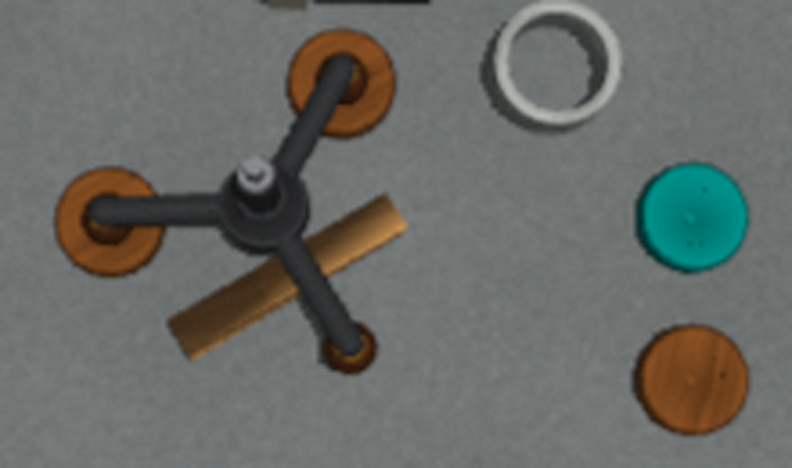

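The crop confirms it. The brown wooden disc at (422,265) has no foot on it and lies next to the turquoise one, so it is the loose cup. The wedge's thick end is lower left: depth gives z≈61 mm there and 39 mm at the other end.

```bash
cat >> h.py <<'E'
def Rm(o): q=o['eef_rot']; return R.from_quat([q[1],q[2],q[3],q[0]]).as_matrix()
def rel(o,pos,Rt):
    R0=Rm(o); t=R0.T@(np.array(pos)-o['eef_pos'])*1000; r=R.from_matrix(R0.T@Rt).as_rotvec(degrees=True)
    return t.round(1),r.round(1)
def tool(p,tilt,flip=1):
    "tool pointing down, leaning forward along horizontal dir p by tilt deg; jaws across p"
    p=np.array([p[0],p[1],0.]);p/=np.linalg.norm(p);a=np.radians(tilt)
    x=np.sin(a)*p-np.cos(a)*np.array([0,0,1.]); y=flip*np.cross([0,0,1.],p); return np.stack([x,y,np.cross(x,y)],1)
E
python3 - <<'E'
from h import *
p=cv2.imread('pics/top0.png'); d=np.load('top0.npy'); i,T=T_of('top'); P=cloud(i,T,d)
hsv=cv2.cvtColor(p,cv2.COLOR_BGR2HSV)
def disc(u0,u1,v0,v1,lo=(5,80,75)):
    m=np.zeros(p.shape[:2],np.uint8); m[v0:v1,u0:u1]=cv2.inRange(hsv,lo,(22,255,255))[v0:v1,u0:u1]
    c=max(cv2.findContours(m,0,2)[0],key=cv2.contourArea); e=cv2.minEnclosingCircle(c); return np.array(ray(i,T,*e[0],.02)),e
A,ea=disc(305,345,165,200);B,eb=disc(240,280,203,240);C,ec=disc(400,445,245,285)
print('A',A.round(4),ea,'B',B.round(4),eb,'cup',C.round(4),ec,'AB',np.linalg.norm(A-B))
mid=(A+B)/2; ab=(A-B)/np.linalg.norm(A-B); f=np.array([-abs(ab[1]),-abs(ab[0]),0]); 
print('f',f.round(3),'foot',(mid+.1791*f).round(4),'hub',(mid+.0597*f).round(4))
print('foot ray',ray(i,T,327.2,257.2,.046).round(4))
print('thick end corners',[ray(i,T,230+u/3.6,160+v/3.6,z).round(4).tolist() for u,v,z in [(168,320,.064),(192,360,.064),(385,195,.037),(407,223,.037)]])
o=ctrl.get_obs(); print(Rm(o).round(3))
E
```

```text
A [ 0.7552 -0.0184  0.02  ] ((324.57305908203125, 182.1027374267578), 14.724081039428711) B [0.6477 0.1595 0.02  ] ((259.85430908203125, 220.9289093017578), 14.926910400390625) cup [ 0.5243 -0.2822  0.02  ] ((422.42913818359375, 265.1929016113281), 15.199079513549805) AB 0.20790925510610278
f [-0.856 -0.517  0.   ] foot [ 0.5482 -0.022   0.02  ] hub [0.6504 0.0397 0.02  ]
foot ray [ 0.5455 -0.0228  0.046 ]
thick end corners [[0.5668, 0.1105, 0.064], [0.5375, 0.0929, 0.064], [0.6627, -0.0506, 0.037], [0.6414, -0.0669, 0.037]]
[[-0.     0.441 -0.897]
 [ 0.001 -0.897 -0.441]
 [-1.    -0.001 -0.   ]]
```

```bash
python3 - <<'E'
from h import *
i,T=T_of('top'); print([ray(i,T,*c).round(3).tolist() for c in [(462,241,.01),(488,268,.01),(517,295,.015),(207,264,.02),(423,220,.02)]])
o=ctrl.get_obs()
for fl in (1,-1):
    Rt=tool((.0227,.2595),25,fl)
    for z in (.12,.004): print(fl,z,rel(o,(.518,-.353,z),Rt))
E
```

```text
[[0.591, -0.396, 0.01], [0.516, -0.464, 0.01], [0.442, -0.538, 0.015], [0.531, 0.302, 0.02], [0.648, -0.288, 0.02]]
1 0.12 (array([ 110.7,  -29.1, -309. ]), array([118.9, -14.8, -26.3]))
1 0.004 (array([ 226.7,  -28.9, -309. ]), array([118.9, -14.8, -26.3]))
-1 0.12 (array([ 110.7,  -29.1, -309. ]), array([-57.9,  22.7, -12.8]))
-1 0.004 (array([ 226.7,  -28.9, -309. ]), array([-57.9,  22.7, -12.8]))
```

Emit:
step_arm(motion=[[15, -4, -45, -8, 3, -2, 135], [30, -8, -90, -16, 6, -3.6, 135], [45, -12, -135, -25, 10, -5.5, 135], [60, -16, -180, -33, 13, -7.3, 135], [75, -20, -225, -41, 16, -9.1, 135], [90, -24, -270, -50, 19.6, -11, 135], [110.7, -29.1, -309, -57.9, 22.7, -12.8, 135], [110.7, -29.1, -309, -57.9, 22.7, -12.8, 135], [110.7, -29.1, -309, -57.9, 22.7, -12.8, 135]])

```text
time_s: 1.23
eef_pos: [0.5177, -0.3538, 0.1203]
eef_rot: [0.363, 0.621, 0.57, -0.397]
wrist_force: [0.4, 0.8, 0.2]
opening: 0.476
```

```bash
python3 - <<'E'
from h import *
o=ctrl.get_obs(); Rt=tool((.0227,.2595),25,-1)
print(o['eef_pos'],o['opening'],rel(o,(.518,-.353,.004),Rt))
p,d=ctrl.camera('wrist'); cv2.imwrite('pics/w1.png',p[...,::-1])
E
```

```text
[ 0.51767126 -0.35377083  0.12031736] 0.4756482364752169 (array([105.8,   0.4,  48.3]), array([-0. ,  0.1,  0. ]))
```

View pics/w1.png

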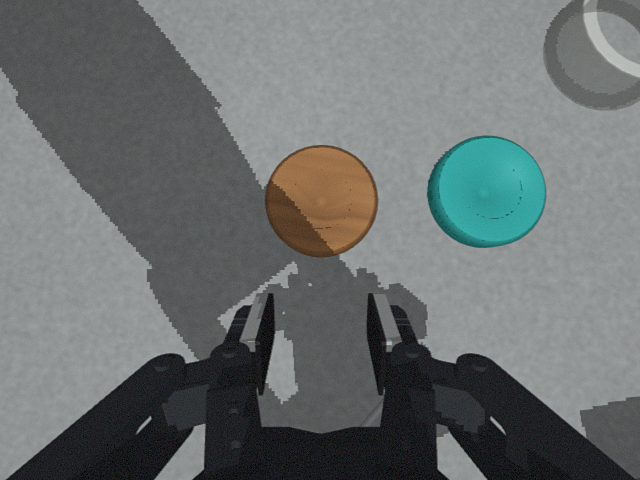

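The wrist picture shows the wooden cup at (321,201) lined up ahead of the fingers, with the turquoise disc at (487,191) clear to the right. I'll lower the tool and push.

Emit:
step_arm(motion=[[50, 0, 23, 0, 0, 0, 135], [85, 0.3, 39, 0, 0, 0, 135], [105.8, 0.4, 48.3, 0, 0, 0, 135], [105.8, 0.4, 48.3, 0, 0, 0, 135]])

```text
time_s: 1.78
eef_pos: [0.5182, -0.3536, 0.0044]
eef_rot: [0.363, 0.622, 0.569, -0.397]
wrist_force: [0.3, -0.5, 0.4]
opening: 0.474
```

Emit:
step_arm(motion=[[4.2, 0, -9.1, 0, 0, 0, 135], [8.5, 0, -18.1, 0, 0, 0, 135], [14.8, 0, -31.7, 0, 0, 0, 135], [21.1, 0, -45.3, 0, 0, 0, 135], [27.5, 0, -58.9, 0, 0, 0, 135], [33.8, 0, -72.5, 0, 0, 0, 135], [40.1, 0, -86.1, 0, 0, 0, 135], [46.5, 0, -99.7, 0, 0, 0, 135], [50.7, 0, -108.8, 0, 0, 0, 135], [50.7, 0, -108.8, 0, 0, 0, 135]])

```text
time_s: 3.02
eef_pos: [0.5289, -0.2323, 0.0042]
eef_rot: [0.363, 0.621, 0.57, -0.396]
wrist_force: [0.1, 0.0, -0.3]
opening: 0.467
```

```bash
cat > m.py <<'E'
from h import *
import sys
o=ctrl.get_obs(); n=sys.argv[1]
p,d=ctrl.camera('wrist'); cv2.imwrite(f'pics/{n}.png',p[...,::-1]); i,T=T_of('wrist',o)
hsv=cv2.cvtColor(p,cv2.COLOR_RGB2HSV); m=cv2.inRange(hsv,(5,80,30),(22,255,255))
P=cloud(i,T,d)
for c in cv2.findContours(m,0,2)[0]:
    if cv2.contourArea(c)>1500:
        e=cv2.fitEllipse(cv2.convexHull(c)); print(np.array(e[0]).round(0),np.array(e[1]).round(0),ray(i,T,*e[0],.02).round(4))
print(o['time_s'],o['eef_pos'].round(4),o['wrist_force'])
E
python3 m.py w2; python3 - <<'E'
from h import *
p,d=ctrl.camera('top'); cv2.imwrite('pics/top2.png',p[...,::-1])
E
```

```text
[321. 202.] [196. 198.] [ 0.5325 -0.1887  0.02  ]
3.025 [ 0.5289 -0.2323  0.0042] [ 0.06927823  0.01420053 -0.27948093]
```

Emit:
step_arm(motion=[[5, 0, -10.9, 0, 0, 0, 135], [10.6, 0, -22.7, 0, 0, 0, 135], [16.9, 0, -36.2, 0, 0, 0, 135], [23.2, 0, -49.8, 0, 0, 0, 135], [29.6, 0, -63.4, 0, 0, 0, 135], [35.9, 0, -77, 0, 0, 0, 135], [42.3, 0, -90.6, 0, 0, 0, 135], [48.6, 0, -104.2, 0, 0, 0, 135], [54.9, 0, -117.8, 0, 0, 0, 135], [54.9, 0, -117.8, 0, 0, 0, 135]])

```text
time_s: 4.38
eef_pos: [0.54, -0.1024, 0.004]
eef_rot: [0.363, 0.621, 0.57, -0.396]
wrist_force: [-0.9, -0.2, 0.1]
opening: 0.474
```

```bash
python3 m.py w3
```

```text
[320. 168.] [203. 266.] [ 0.5446 -0.0445  0.02  ]
[515. 101.] [202. 252.] [ 0.6286 -0.0226  0.02  ]
4.375 [ 0.54   -0.1024  0.004 ] [-0.90300744 -0.20236628  0.10485954]
```

View pics/w3.png

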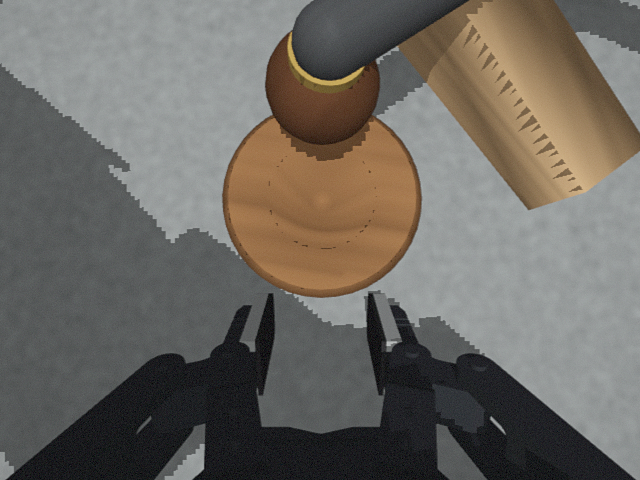

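The ball foot's outline is about 57 px in radius, centred near (322,88). The cup is centred at (321,202), so sideways alignment is already good.

```bash
python3 - <<'E'
from h import *
o=ctrl.get_obs(); i,T=T_of('wrist',o)
print('foot',ray(i,T,322.5,88,.046).round(4),'cup',ray(i,T,321.5,202,.02).round(4), i['fx'])
# ball distance check: circle radius px vs range
c=T[:3,3]; f=ray(i,T,322.5,88,.046); print(np.linalg.norm(f-c), i['fx']*.02/57)
E
```

```text
foot [ 0.5474 -0.0247  0.046 ] cup [ 0.5441 -0.0595  0.02  ] 368.71337928726615
0.13805906484652233 0.12937311553939163
```

Emit:
step_arm(motion=[[3, 0, -6.4, 0, 0, 0, 135], [6.5, 0, -14, 0, 0, 0, 135], [10, 0, -21.5, 0, 0, 0, 135], [13, 0, -27.9, 0, 0, 0, 135], [15.2, 0, -32.6, 0, 0, 0, 135], [15.2, 0, -32.6, 0, 0, 0, 135], [15.2, 0, -32.6, 0, 0, 0, 135]])

```text
time_s: 5.3
eef_pos: [0.5434, -0.068, 0.0041]
eef_rot: [0.364, 0.621, 0.57, -0.396]
wrist_force: [-0.8, -0.2, -0.8]
opening: 0.474
```

```bash
python3 m.py w4; python3 - <<'E'
from h import *
p,d=ctrl.camera('side'); cv2.imwrite('pics/side4.png',p[...,::-1])
a=cv2.resize(p[170:310,240:400,::-1],(400,350),interpolation=cv2.INTER_CUBIC); b=cv2.resize(cv2.imread('pics/w4.png'),(400,300)); cv2.imwrite('pics/c4.png',np.hstack([a[:300],b]))
E
```

```text
[320. 203.] [196. 198.] [ 0.5469 -0.0249  0.02  ]
[537. 174.] [189. 251.] [ 0.6366 -0.0204  0.02  ]
[371.  81.] [20. 22.] [0.5728 0.0256 0.02  ]
5.3 [ 0.5434 -0.068   0.0041] [-0.8052754  -0.22327323 -0.81992024]
```

View pics/c4.png

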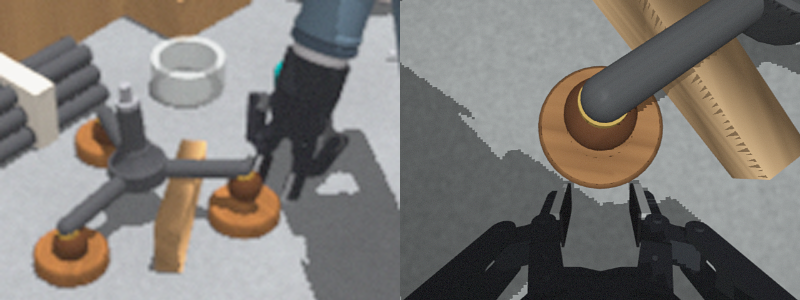

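Side view: the cup sits under the hanging foot. Wrist view: the ball is at about (320,181) full-scale, with the cup centre at (320,203).

```bash
python3 - <<'E'
from h import *
o=ctrl.get_obs(); i,T=T_of('wrist',o)
p=cv2.imread('pics/w4.png'); 
b=p[:,:,::-1].astype(int).sum(2)
print([int(x) for x in b[190,225:425:5]]); print([int(x) for x in b[190:320:4,318]])
for v in (177,181,185): print(v,ray(i,T,320.5,v,.046).round(4))
print(T[:3,3].round(3))
E
```

```text
[254, 347, 366, 365, 351, 350, 344, 362, 178, 176, 207, 204, 208, 224, 279, 477, 443, 150, 177, 191, 185, 179, 187, 158, 137, 481, 464, 193, 192, 183, 147, 379, 363, 381, 385, 388, 369, 384, 282, 454]
[183, 130, 486, 259, 235, 225, 234, 206, 203, 189, 190, 181, 133, 356, 338, 315, 327, 349, 337, 329, 339, 335, 364, 378, 370, 395, 317, 269, 428, 481, 482, 481, 478]
177 [ 0.5472 -0.0211  0.046 ]
181 [ 0.5471 -0.0225  0.046 ]
185 [ 0.547  -0.0239  0.046 ]
[ 0.544 -0.054  0.168]
```

Emit:
step_arm(motion=[[-10, 0, 22, 0, 0, 0, 135], [-25, 0, 54, 0, 0, 0, 135], [-75, 0, 54, 0, 0, 0, 135], [-125, 0, 40, 0, 0, 0, 135], [-175, 0, 20, 0, 0, 0, 120], [-205, 0, 10, 0, 0, 0, 110], [-205, 0, 10, 0, 0, 0, 110]])

```text
time_s: 6.28
eef_pos: [0.5365, -0.1648, 0.1887]
eef_rot: [0.366, 0.622, 0.568, -0.396]
wrist_force: [0.1, 0.6, -0.5]
opening: 0.567
```

```bash
python3 - <<'E'
from h import *
o=ctrl.get_obs(); print(o['eef_pos'],o['opening'],o['q'])
for fl in (1,-1):
    Rt=tool((-.523,.852),0,fl); print(fl,rel(o,(.565,.0805,.16),Rt),rel(o,(.545,.113,.20),Rt))
E
```

```text
[ 0.53648996 -0.16477002  0.18871245] 0.5669761685912988 [-0.71396544  0.31051173  1.60052363  0.34981985  1.49525617 -0.70141393]
1 (array([ 129.4,    6.9, -212.1]), array([140.7, -10.6,  30.7])) (array([ 105.8,  -15.7, -256.8]), array([140.7, -10.6,  30.7]))
-1 (array([ 129.4,    6.9, -212.1]), array([-35.9, -23.8,  -8.2])) (array([ 105.8,  -15.7, -256.8]), array([-35.9, -23.8,  -8.2]))
```

Emit:
step_arm(motion=[[10, 1, -40, -7, -4.7, -1.6, 110], [25, 2, -85, -14.3, -9.5, -3.3, 110], [45, 4, -130, -21.5, -14.3, -5, 110], [65, 5, -175, -28.7, -19, -6.6, 110], [93, 6.9, -229, -35.9, -23.8, -8.2, 110], [93, 6.9, -229, -35.9, -23.8, -8.2, 110], [93, 6.9, -229, -35.9, -23.8, -8.2, 110]])

```text
time_s: 7.15
eef_pos: [0.5624, 0.0827, 0.1965]
eef_rot: [0.614, 0.344, 0.621, -0.345]
wrist_force: [-0.1, -0.3, 0.7]
opening: 0.568
```

```bash
python3 m.py w5; python3 m.py w5 >/dev/null; python3 - <<'E'
from h import *
o=ctrl.get_obs(); i,T=T_of('wrist',o); print(T[:3,3],o['opening'])
p,d=ctrl.camera('top'); cv2.imwrite('pics/top5.png',p[...,::-1])
E
```

```text
[252. 285.] [80. 86.] [ 0.5449 -0.0157  0.02  ]
[325. 241.] [ 51. 144.] [0.5805 0.0595 0.02  ]
[447. 183.] [92. 99.] [0.6423 0.16   0.02  ]
7.15 [0.5624 0.0827 0.1965] [-0.09396525 -0.33234406  0.74384664]
[0.52042761 0.14975456 0.33982503] 0.5678977944416708
```

View pics/w5.png

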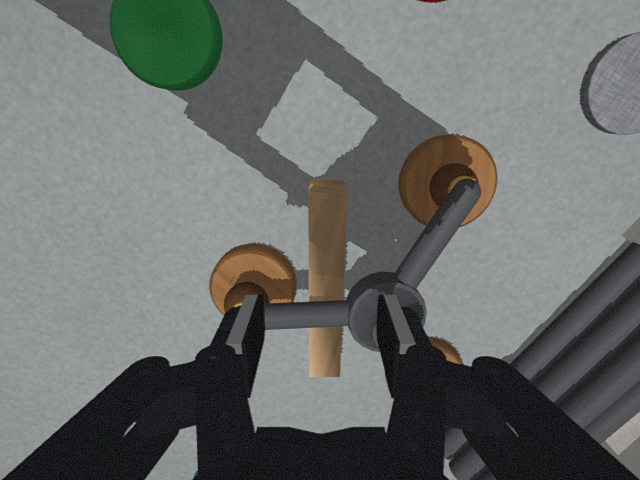

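The wrist view shows the wedge running vertically, from the thick end at about (328,185) to the thin end at (324,377). Arm and hub are clear of the thick end.

```bash
python3 - <<'E'
from h import *
o=ctrl.get_obs(); i,T=T_of('wrist',o); p,d=ctrl.camera('wrist'); P=cloud(i,T,d)
for v in (183,188,193,200,220,240): print(v,P[v,328].round(4))
for u in (308,312,328,344,347): print(u,P[215,u].round(4))
w=np.array([-.523,.852,0]);
e=ray(i,T,324.5,376,.037); t=ray(i,T,327.5,190,.064); print('thin',e.round(4),'thick190',t.round(4),'len',np.linalg.norm((e-t)[:2]),(t-e)/np.linalg.norm((t-e)[:2]))
E
```

```text
183 [0.5547 0.1044 0.0297]
188 [0.5543 0.1043 0.0523]
193 [0.555  0.1029 0.0638]
200 [0.5579 0.0981 0.0632]
220 [0.567  0.0837 0.0592]
240 [0.5763 0.0687 0.0567]
308 [ 0.558   0.0636 -0.0019]
312 [0.5537 0.0812 0.0617]
328 [0.5644 0.0877 0.062 ]
344 [0.5752 0.0941 0.0612]
347 [5.895e-01 8.350e-02 2.000e-04]
thin [ 0.6523 -0.0599  0.037 ] thick190 [0.5534 0.1047 0.064 ] len 0.19199452294804023 [-0.51493782  0.85722753  0.14062901]
```

```bash
python3 - <<'E'
from h import *
o=ctrl.get_obs(); Rt=tool((-.516,.857),0,-1)
for z in (.1,.010): print(rel(o,(.5665,.084,z),Rt))
print(o['eef_pos'],o['time_s'])
E
```

```text
(array([97.5,  5.1, -1.2]), array([ 0.3, -0.4,  0.2]))
(array([187.5,   5.4,  -0.6]), array([ 0.3, -0.4,  0.2]))
[0.56335082 0.07995879 0.19749149] 7.35
```

Emit:
step_arm(motion=[[50, 3, -0.6, 0, 0, 0, 110], [100, 5, -1, 0.3, -0.4, 0.2, 110], [140, 5.4, -0.8, 0.3, -0.4, 0.2, 110], [170, 5.4, -0.6, 0.3, -0.4, 0.2, 110], [187, 5.4, -0.6, 0.3, -0.4, 0.2, 110], [187, 5.4, -0.6, 0.3, -0.4, 0.2, 110]])

```text
time_s: 8.1
eef_pos: [0.5659, 0.0852, 0.01]
eef_rot: [0.616, 0.347, 0.616, -0.348]
wrist_force: [-0.2, -0.0, -0.8]
opening: 0.568
```

Emit:
step_arm(motion=[[0, 0, 0, 0, 0, 0, 130], [0, 0, 0, 0, 0, 0, 145], [0, 0, 0, 0, 0, 0, 155], [0, 0, 0, 0, 0, 0, 165], [0, 0, 0, 0, 0, 0, 175], [0, 0, 0, 0, 0, 0, 185], [0, 0, 0, 0, 0, 0, 200], [0, 0, 0, 0, 0, 0, 200]])

```text
time_s: 9.1
eef_pos: [0.567, 0.0863, 0.0118]
eef_rot: [0.617, 0.347, 0.616, -0.346]
wrist_force: [-2.3, -0.8, 5.7]
opening: 0.348
```

```bash
python3 m.py w6; python3 - <<'E'
from h import *
o=ctrl.get_obs(); R0=Rm(o); w=np.array([-.516,.857,0]); print('w in tool',(R0.T@w).round(3),'down',(R0.T@[0,0,-1]).round(3),o['torque'])
E
```

```text
[321. 344.] [108. 215.] [0.5728 0.0757 0.02  ]
[562. 255.] [174. 211.] [0.632  0.1597 0.02  ]
9.1 [0.567  0.0863 0.0118] [-2.2603083  -0.77860119  5.71933709]
w in tool [-0.002  0.004 -1.   ] down [ 1.    -0.002 -0.002] [-0.1990484   0.39439216 -0.04286113]
```

Emit:
step_arm(motion=[[0, 0, -1, 0, 0, 0, 200], [0, 0, -3, 0, 0, 0, 200], [0, 0, -5, 0, 0, 0, 200], [0, 0, -8, 0, 0, 0, 200], [0, 0, -11, 0, 0, 0, 200], [0, 0, -14, 0, 0, 0, 200], [0, 0, -17, 0, 0, 0, 200], [0, 0, -19, 0, 0, 0, 200], [0, 0, -20, 0, 0, 0, 200], [0, 0, -20, 0, 0, 0, 200]])

```text
time_s: 10.4
eef_pos: [0.5573, 0.103, 0.0118]
eef_rot: [0.618, 0.347, 0.615, -0.346]
wrist_force: [1.9, -3.8, 6.1]
opening: 0.342
```

```bash
python3 m.py w7; python3 - <<'E'
from h import *
p,d=ctrl.camera('side'); cv2.imwrite('pics/side7.png',p[...,::-1])
cv2.imwrite('pics/c7.png',np.hstack([cv2.resize(p[180:300,240:400,::-1],(400,300),interpolation=cv2.INTER_CUBIC),cv2.resize(cv2.imread('pics/w7.png'),(400,300))]))
E
```

```text
[320. 346.] [108. 216.] [0.5634 0.0916 0.02  ]
[559. 296.] [175. 204.] [0.6342 0.1621 0.02  ]
10.4 [0.5573 0.103  0.0118] [ 1.91292235 -3.78427382  6.08506757]
```

View pics/c7.png

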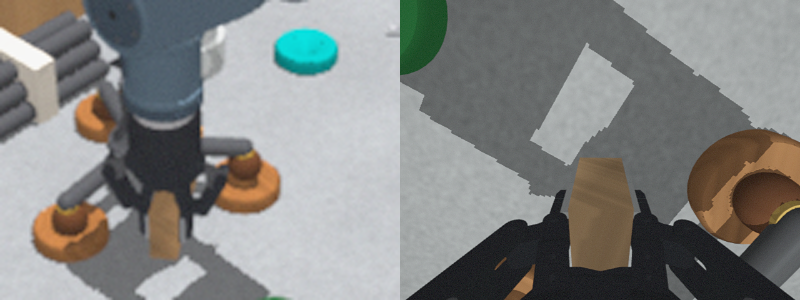

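The wedge is held between the pads and has moved about 20 mm. The base still stands in its back cups and the foot is over the loose cup. I'll keep pulling.

Emit:
step_arm(motion=[[0, 0, -2, 0, 0, 0, 200], [0, 0, -5, 0, 0, 0, 200], [0, 0, -8, 0, 0, 0, 200], [0, 0, -11, 0, 0, 0, 200], [0, 0, -14, 0, 0, 0, 200], [0, 0, -17, 0, 0, 0, 200], [0, 0, -20, 0, 0, 0, 200], [0, 0, -23, 0, 0, 0, 200], [0, 0, -26, 0, 0, 0, 200], [0, 0, -28, 0, 0, 0, 200]])

```text
time_s: 11.75
eef_pos: [0.5429, 0.1269, 0.0118]
eef_rot: [0.618, 0.347, 0.615, -0.346]
wrist_force: [0.8, -5.3, 6.0]
opening: 0.344
```

Emit:
step_arm(motion=[[0, 0, -2, 0, 0, 0, 200], [0, 0, -4, 0, 0, 0, 200], [0, 0, -6, 0, 0, 0, 200], [0, 0, -8, 0, 0, 0, 200], [0, 0, -10, 0, 0, 0, 200], [0, 0, -12, 0, 0, 0, 200], [0, 0, -14, 0, 0, 0, 200], [0, 0, -16, 0, 0, 0, 200], [0, 0, -18, 0, 0, 0, 200], [0, 0, -20, 0, 0, 0, 200]])

```text
time_s: 13.0
eef_pos: [0.5326, 0.144, 0.0118]
eef_rot: [0.618, 0.347, 0.615, -0.346]
wrist_force: [1.5, -4.1, 6.7]
opening: 0.349
```

Emit:
step_arm(motion=[[0, 0, -2, 0, 0, 0, 200], [0, 0, -4, 0, 0, 0, 200], [0, 0, -6, 0, 0, 0, 200], [0, 0, -8, 0, 0, 0, 200], [0, 0, -10, 0, 0, 0, 200], [0, 0, -12, 0, 0, 0, 200], [0, 0, -14, 0, 0, 0, 200], [0, 0, -14, 0, 0, 0, 200], [0, 0, -14, 0, 0, 0, 200]])

```text
time_s: 14.12
eef_pos: [0.5252, 0.1568, 0.0118]
eef_rot: [0.618, 0.347, 0.615, -0.346]
wrist_force: [0.9, -0.7, 6.5]
opening: 0.347
```

```bash
python3 - <<'E'
from h import *
o=ctrl.get_obs(); print(o['wrist_force'],o['eef_pos'])
p,d=ctrl.camera('side'); q,d=ctrl.camera('top')
cv2.imwrite('pics/c8.png',np.hstack([cv2.resize(p[170:290,240:400,::-1],(400,300),interpolation=cv2.INTER_CUBIC),cv2.resize(q[150:300,200:400,::-1],(400,300),interpolation=cv2.INTER_CUBIC)]))
E
```

```text
[ 0.86169305 -0.70687535  6.45819038] [0.52518061 0.15675745 0.0118489 ]
```

View pics/c8.png

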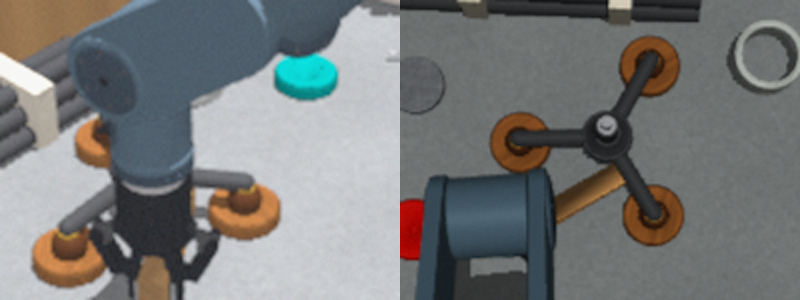

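The wedge has come out about 82 mm, the foot is in the cup, and the drag force has fallen to nearly zero. I'll pull the rest clear.

Emit:
step_arm(motion=[[0, 0, -3, 0, 0, 0, 200], [0, 0, -8, 0, 0, 0, 200], [0, 0, -14, 0, 0, 0, 200], [0, 0, -20, 0, 0, 0, 200], [0, 0, -26, 0, 0, 0, 200], [0, 0, -32, 0, 0, 0, 200], [0, 0, -38, 0, 0, 0, 200], [0, 0, -44, 0, 0, 0, 200], [0, 0, -48, 0, 0, 0, 200], [0, 0, -48, 0, 0, 0, 200]])

```text
time_s: 15.48
eef_pos: [0.5, 0.1982, 0.0118]
eef_rot: [0.617, 0.347, 0.615, -0.346]
wrist_force: [0.3, -0.0, 7.0]
opening: 0.346
```

Emit:
step_arm(motion=[[0, 0, 0, 0, 0, 0, 170], [0, 0, 0, 0, 0, 0, 150], [0, 0, 0, 0, 0, 0, 130], [0, 0, 0, 0, 0, 0, 115], [0, 0, 0, 0, 0, 0, 115], [-20, 0, 0, 0, 0, 0, 115], [-60, 0, 0, 0, 0, 0, 115], [-110, 0, 0, 0, 0, 0, 115], [-170, 0, 0, 0, 0, 0, 115], [-200, 0, 0, 0, 0, 0, 115]])

```text
time_s: 16.73
eef_pos: [0.5002, 0.1977, 0.2147]
eef_rot: [0.618, 0.348, 0.614, -0.345]
wrist_force: [0.1, -1.1, -0.6]
opening: 0.553
```

```bash
python3 - <<'E'
from h import *
o=ctrl.get_obs(); print(o['eef_pos'],o['wrist_force'],o['opening'])
s,_=ctrl.camera('side'); w,_=ctrl.camera('wrist')
cv2.imwrite('pics/c9.png',np.hstack([cv2.resize(s[160:310,220:420,::-1],(400,300),interpolation=cv2.INTER_CUBIC),cv2.resize(w[...,::-1],(400,300))]))
E
```

```text
[0.50019948 0.19769201 0.21469293] [ 0.11855984 -1.11081667 -0.60860069] 0.5525146922264612
```

View pics/c9.png

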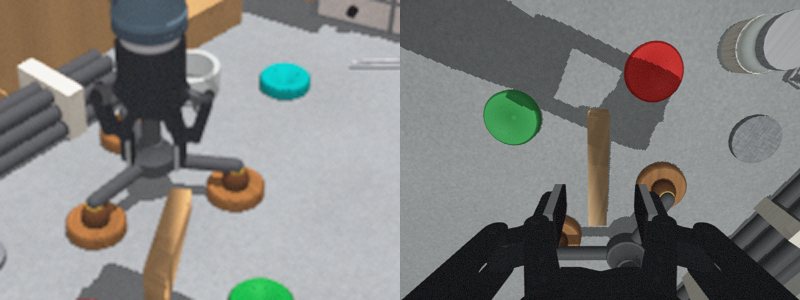

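Emit:
step_arm(motion=[[-40, -30, 0, 0, 0, 0, 115], [-80, -70, 0, 0, 0, 0, 115], [-100, -110, -10, 0, 0, 0, 115], [-100, -150, -20, 0, 0, 0, 115], [-100, -180, -30, 0, 0, 0, 115], [-100, -180, -30, 0, 0, 0, 115], [-100, -180, -30, 0, 0, 0, 115]])

```text
time_s: 17.7
eef_pos: [0.3296, 0.1296, 0.3101]
eef_rot: [0.617, 0.347, 0.616, -0.347]
wrist_force: [1.1, 0.6, -0.5]
opening: 0.548
```

```bash
python3 - <<'E'
from h import *
o=ctrl.get_obs(); print(o['eef_pos'],o['wrist_force'],o['time_s'])
q,d=ctrl.camera('top'); s,_=ctrl.camera('side'); i,T=T_of('top'); P=cloud(i,T,d)
cv2.imwrite('pics/c10.png',np.hstack([cv2.resize(s[160:310,220:420,::-1],(400,300),interpolation=cv2.INTER_CUBIC),cv2.resize(q[150:330,190:430,::-1],(400,300),interpolation=cv2.INTER_CUBIC)]))
hsv=cv2.cvtColor(q,cv2.COLOR_RGB2HSV); m=cv2.inRange(hsv,(5,80,30),(22,255,255)); m[:160]=0;m[:,:220]=0;m[320:]=0;m[:,450:]=0
for c in cv2.findContours(m,0,2)[0]:
    if cv2.contourArea(c)>150:
        e=cv2.minAreaRect(c); mc=cv2.minEnclosingCircle(c); print(e[0],e[1],mc[1],ray(i,T,*mc[0],.02).round(4),ray(i,T,*e[0],.05).round(4))
# column top and arm heights
for c in [(.65,.04)]:
    w=(np.hypot(P[...,0]-c[0],P[...,1]-c[1])<.03)&(P[...,2]>.14)&(P[...,2]<.2); print('column top',P[w].mean(0),P[w].max(0),w.sum())
for t in (0,120,240):
    a=np.radians(t)+np.arctan2(-.517,-.856); c=np.array([.6504,.0397])+.1*np.array([np.cos(a),np.sin(a)])
    w=(np.hypot(P[...,0]-c[0],P[...,1]-c[1])<.012); print('arm top z',np.percentile(P[w][:,2],90),w.sum())
E
```

```text
[0.32960421 0.12964591 0.31013655] [ 1.11522998  0.58882086 -0.52629378] 17.7
(326.5, 257.5) (29.0, 29.0) 15.208796501159668 [ 0.547 -0.021  0.02 ] [ 0.5444 -0.0208  0.05  ]
(267.60089111328125, 261.1132507324219) (12.464498519897461, 72.19889831542969) 36.30781173706055 [0.5379 0.1382 0.02  ] [0.5357 0.1353 0.05  ]
(260.0000305175781, 221.00001525878906) (29.698484420776367, 29.698484420776367) 15.264437675476074 [0.6475 0.1591 0.02  ] [0.6431 0.1561 0.05  ]
(324.4000244140625, 182.70001220703125) (29.06888198852539, 29.516096115112305) 15.173044204711914 [ 0.753 -0.018  0.02 ] [ 0.7467 -0.0169  0.05  ]
column top [0.65027792 0.04094319 0.15081491] [0.66428625 0.05249502 0.1696393 ] 82
arm top z 0.06536544913776199 60
arm top z 0.06373859083420963 71
arm top z 0.06295454113196973 75
```

View pics/c10.png

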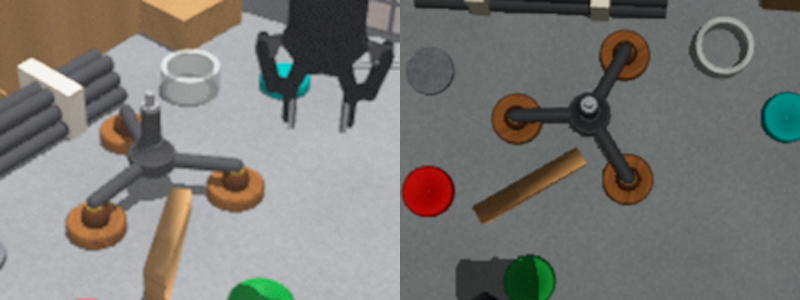

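All three arm tops are at 63–65 mm, so the base is level. The cups sit about 206–208 mm apart, against 208 mm expected, and the wedge's middle is about 148 mm from the hub. Handing in.

```bash
python3 -c "
from bench import ctrl
print(ctrl.hand_in())"
```

```text
the job is handed in; nothing more can be done
None
```

The job is handed in and no check failed, though the hand-in gives no verdict. I pushed the loose wooden cup under the hanging foot with half-open, tilted fingers, to within about 2 mm of centre. Then I gripped the wedge by its thick end and drew it out slowly, about 130 mm in all. I released it flat on the bench and backed the arm off, finishing at about 18 s.

- **Base:** it is level. All three arm tops measure 63–65 mm against 62 mm expected, and the hub is within about 1–2 mm of where it started.
- **Cups and feet:** the feet look seated in their cups. Cup spacing came out at 206–208 mm against 208 mm expected.
- **Wedge:** it looks flat, with its middle about 148 mm from the hub's axis (over 110 mm needed).
- **Bystanders:** I touched none of them, and those visible in the last pictures look unmoved; I did not measure their positions.
- **Small disagreement:** before seating, estimates of the foot's position differed by about 2–3 mm between the cameras. That is well inside the roughly 10 mm within which the dish centres the foot.

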